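# Tip the drained tube rack down and push it against its back stop

### The arm

A 7-joint arm with a two-finger parallel gripper is mounted at the origin on a cart in front of the work surface, level with it; the furniture and walls round the work are solid. World frame = base frame: x ahead of the robot, y to its left, z up, the work surface at z = 0. Lengths are in m, angles in rad, forces in N, time in s.
With the tool pointing down it reaches from about 0.425 to 0.825 m from the base axis. Payload 3.6 kg.
Tool frame: the origin (TCP) lies where the fingers leave the gripper's body, on its centre line; the fingertips stand 73 mm ahead of it and the grasp point (between the pads) lies 54 mm ahead of it; z points along the fingers, y is the line along which they close (so a half turn about z gives the same grasp; the last joint's range is limited). The gripper opens to 85 mm and grips with 20 to 120 N. Pads are 22 mm wide; open, the fingers measure 114 mm over their backs; the gripper's body (76 mm by 85 mm) begins 54 mm behind the grasp point. The pads swing forward as they close: fully open they stand 13 mm farther back than shut.
Start: joints at [1.282, 0.615, -0.013, 1.423, 0.008, 1.103, -0.04], TCP at [0.168, -0.628, 0.304] pointing down, gripper open.
Joint ranges: [-3.12, 3.12], [-0.3, 2.06], [-1.34, 1.32], [0.26, 2.42], [-1.36, 4.5], [0.01, 1.98], [-2.84, 2.84]. Speed limits (rad/s): [2.79, 2.79, 3.14, 3.14, 3.14, 3.14, 3.14].

### API

Orientations are given as a unit quaternion [x, y, z, w].
In Python, from station import arm, snapshot, camera_info, ticket gives the robot as it stands. Calls block until the motion is done:
- arm.movep(position, orientation): joint-space move of the TCP to a pose.
- arm.line_to(position, velocity=0.15, ori=None): straight line of the TCP; ori=None keeps the orientation; velocity is the mean speed in m/s.
- arm.move_j(angles): joint-space move.
- arm.move_gripper(opening, effort=None): opening from 0.0 (shut) to 1.0 (fully open); effort is the grip in N (None keeps the last); returns when the fingers have stopped.
- arm.pause(seconds).
- arm.ik(position, orientation): joint angles nearest the present ones, or None.
- snapshot(name): name is "scene" or "top" or "wrist"; returns the picture (420x560x3 uint8, blue, green, red); there is no depth.
- camera_info(name): a dict with "fx", "fy", "cx", "cy" (pixels), "dist_coeffs" ([k1, k2, p1, p2, k3] as OpenCV has them; the pictures are not rectified), "R" (3x3) and "t" (3): a world point X has camera coordinates R X + t; the wrist camera has in their place "T_tool_cam" (4x4, takes a point from camera to tool coordinates, whose origin is the TCP and whose axes are the flange's). Camera axes: x right, y down, z forward; pixel columns grow to the right and rows downward; lengths in m; the calibration is good to about 2 mm. A picture is of the moment at which its call begins: read the wrist's pose just before it. camera_info takes no time and is no camera call.
A pose or a line that the arm cannot do raises arm.MotionError and nothing moves.
- ticket.finish_job(): hands the job in; it is judged then, once.
Readings, each from a call of its own:
- arm.read_time(): time.
- arm.read_joint_positions(): joint angles.
- arm.read_dq(): joint speeds.
- arm.read_effort(): joint torques, N m.
- arm.read_tool_pos(): TCP position.
- arm.read_eef_rot(): TCP orientation.
- arm.read_ft_force(): force on the tool from outside, world axes, zero at the start.
- arm.read_wrist_torque(): the same for the moment, N m.
- arm.read_opening(): opening from 0.0 (shut) to 1.0 (fully open).
- arm.read_finger_force(): force on a finger pad.
Only numpy, scipy, OpenCV 4.12 (cv2) and the standard library are available. Lean on these libraries where they do the work, as an engineer would, in place of code of your own. Each camera call takes 0.05 s, during which the arm holds its last target. There are 200 camera calls.

### The job

The blue tube rack has been stood on its end to drain. Push it over with the fingertips so that it comes down on its base with the tube holes facing up, then gently push it along the bench until its long side lies flush against the aluminium back stop, not sticking out past either end of the stop. Only push the rack, never lift it, and leave the other things on the bench where they are.

Things in the scene. Friction and masses are not known exactly. Their poses are not given: they have to be found in the camera images.
- rack: Loose clear-blue acrylic tube rack, 86 x 200 x 80 mm along own x, y, z, about 0.13 kg. Origin: centre of the base's underside; own z points to the top plate with the eight 33 mm holes (z 80 mm), y along its length. At the start it stands on its +y end, 200 mm tall: origin 100 mm up, own z level, roughly to the robot's left; own x roughly ahead. Its final attitude is own z up.
- rack_foot (a point): Middle of the base's short edge at the rack's +y end (rack x 0, y 100, z 0 mm). The rack tips about this edge when pushed from the hole side towards the base side; past about 25 degrees it falls by itself onto its base and may slip or hop a few cm. It then lies with own y roughly left, own x roughly towards the back stop.
- rack_high (a point): Spot to push when tipping: on the hole plate's solid centre line near the raised end (rack x 0, y -75, z 80 mm), 175 mm above the bench at the start. The solid strip along the centre line is 10 mm wide; the holes beside it could let a fingertip in; the last 13 mm by each end are solid.
- rack_near (a point): Middle of the near long side, the one to push on once the rack is down (rack x -43, y 0, z 38 mm). The long sides are open frames of 4 mm strips at z 0-4, 36-40 and 76-80 mm, full length; an upright finger reaching down to 30 mm above the bench bears on the two upper strips.
- rack_left (a point): Underside corner of the rack at x 43, y 100, z 0 mm: left end of the long side that goes against the back stop.
- rack_right (a point): Underside corner of the rack at x 43, y -100, z 0 mm: right end of that long side.
- back_stop: Bare aluminium back stop fixed to the bench in front of the water bath: an upright plate 320 mm long (own y), 85 mm high, 6 mm thick, with a foot flange and gussets behind it. Origin: foot of the plate's front face at mid length, on the bench; own x points away from the robot, square to the plate (front face is x = 0), own y to the left along the plate. It is rigid and does not give.
- label_roll: Bystander: white roll of tube labels, 85 mm across, 62 mm high, origin at the centre of its underside.
- cup: Bystander: empty clear sample cup, 60 mm across, 62 mm high, origin at the centre of its underside.
- clock: Bystander: black and white desk thermometer with green display, 45 x 96 x 120 mm, origin at the centre of its underside.
- spray: Bystander: spray bottle with blue trigger, 63 x 82 x 226 mm, origin at the centre of its underside.
- label_roll_b: Bystander: larger white roll of tube labels, 99 mm across, 62 mm high, origin at the centre of its underside.
Things that resemble listed ones, but are neither listed nor needed, are in the scene too. What is shaped like the rack but black or orange is not meant.

How it is judged:
On the way, in this order (a step that is already met when the one before it is completed fails the run):
1. the rack has come down on its base, holes up (angle between rack's own z axis and vertical below 0.06 rad and height (world z) of rack below 0.008 m and linear speed of rack below 0.02 m/s and angular speed of rack below 0.1 rad/s), for 0.2 s.
2. the rack's long side is flush against the back stop (all of step 1 and x of each of rack_left, rack_right in the frame of back_stop above -0.005 m and y of rack_left in the frame of back_stop below 0.165 m and y of rack_right in the frame of back_stop above -0.165 m), for 0.2 s.
At the end, for the whole second after the job is handed in: The rack rests on its base with the holes up (within 0.06 rad of level, base within 8 mm of the bench), at rest, both corners of its long side within 5 mm of the back stop's front face, and neither end more than 5 mm past the stop's ends (all of step 2); the robot touches nothing.
It fails at once if the rack is lifted: the edge it tips about leaves the bench by more than 30 mm, or its base centre rises 20 mm above where it started (height (world z) of rack_foot above 0.03 m or height (world z) of rack above 0.12 m).
It fails at once if the fingers jam or squeeze the rack with more than 60 N (contact force between the fingers and rack above 60 N).
It fails at once if a bystander is moved by more than 30 mm or tipped (distance of any of label_roll, cup, clock, spray, label_roll_b from where it was at the start of the episode above 0.03 m or angle between any of label_roll, cup, clock, spray, label_roll_b's own z axis and vertical above 0.35 rad).
It also fails if it takes over 48 s, if anything falls off the work surface, if the arm or the gripper's body presses on something with over 40 N, if the wrist force passes 120 N, or if a joint passes its speed limit or range.

## Working session

There is one attempt and no reset: what is moved stays moved. The work goes in short steps, each a Python script; the robot and the scene stay as the last script left them, time stands still between calls to the robot, and variables do not carry over. Pictures are saved under pics/ and viewed, at most 10 in all, crops included, and the job is handed in when it is done.

```bash
mkdir -p pics
python3 - <<'E'
from station import arm, snapshot, camera_info
import cv2, numpy as np
for n in ["scene","top"]:
    im=snapshot(n); cv2.imwrite(f"pics/{n}0.png",im)
    c=camera_info(n); R=np.array(c["R"]); print(n,c["fx"],c["cx"],c["cy"],c["dist_coeffs"],(-R.T@c["t"]).round(3),R.round(3).tolist())
print(arm.read_time(),arm.read_eef_rot(),arm.read_tool_pos())
E
```

```text
scene 433.6007321486863 270.19630199749 217.02360568640532 [0.01919238 0.         0.         0.         0.        ] [-0.307  1.136  0.849] [[-0.809, -0.588, -0.012], [-0.256, 0.37, -0.893], [0.529, -0.72, -0.449]]
top 441.93676003312646 276.0636832089371 209.0443486655524 [-0.04687897  0.          0.          0.          0.        ] [0.421 0.033 1.489] [[-0.009, -1.0, 0.027], [-0.996, 0.006, -0.093], [0.093, -0.027, -0.995]]
0.1 [ 9.91441359e-01  1.30547681e-01 -1.52616850e-04 -1.14481760e-03] [ 0.1681008  -0.62735748  0.30285075]
```

View pics/scene0.png

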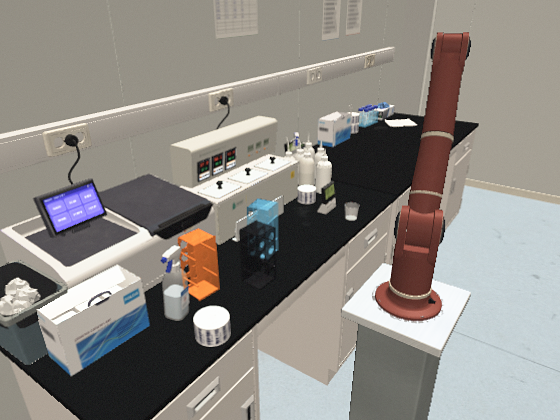

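View pics/top0.png

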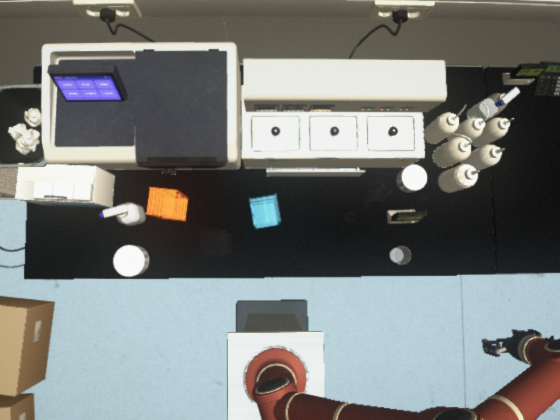

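The scene view shows the blue rack standing near (263,228), with a black decoy nearer at (258,255), an orange one at (200,263) and the stop behind at about (240,225). The top view has blue at (265,211), the stop front edge at about (266–365,175), the cup at (400,255), the clock at (407,216) and rolls at (410,178) and (130,260). I'll zoom in next.

```bash
cat > h.py <<'E'
import cv2, numpy as np
from station import arm, snapshot, camera_info
def ray(n,uv,z):
    c=camera_info(n);K=np.array([[c["fx"],0,c["cx"]],[0,c["fy"],c["cy"]],[0,0,1.]])
    p=cv2.undistortPoints(np.float32(uv).reshape(-1,1,2),K,np.array(c["dist_coeffs"]))[:,0]
    R=np.array(c["R"]);o=-R.T@np.array(c["t"]);d=np.c_[p,np.ones(len(p))]@R
    return o+d*((z-o[2])/d[:,2])[:,None]
E
python3 - <<'E'
import cv2,numpy as np
from h import ray
t=cv2.imread('pics/top0.png');s=cv2.imread('pics/scene0.png')
def crop(im,x,y,w,h,k):
    c=cv2.resize(im[y:y+h,x:x+w],None,fx=k,fy=k,interpolation=cv2.INTER_CUBIC)
    return (255*(c/255.)**.5).astype('u1')
a=crop(t,190,155,200,110,4)
cv2.imwrite('pics/c1.png',a)
cv2.imwrite('pics/c2.png',crop(s,200,180,150,120,5))
print(ray('top',[(267,176),(365,177),(250,198),(276,195),(280,223),(253,227)],0.2).round(3))
print(ray('top',[(267,176),(365,177)],0).round(3),ray('top',[(267,176),(365,177)],0.085).round(3))
E
```

```text
[[ 0.639  0.023  0.2  ]
 [ 0.635 -0.268  0.2  ]
 [ 0.574  0.074  0.2  ]
 [ 0.583 -0.003  0.2  ]
 [ 0.5   -0.014  0.2  ]
 [ 0.489  0.065  0.2  ]]
[[ 0.673  0.022  0.   ]
 [ 0.668 -0.315  0.   ]] [[ 0.659  0.023  0.085]
 [ 0.654 -0.295  0.085]]
```

View pics/c1.png

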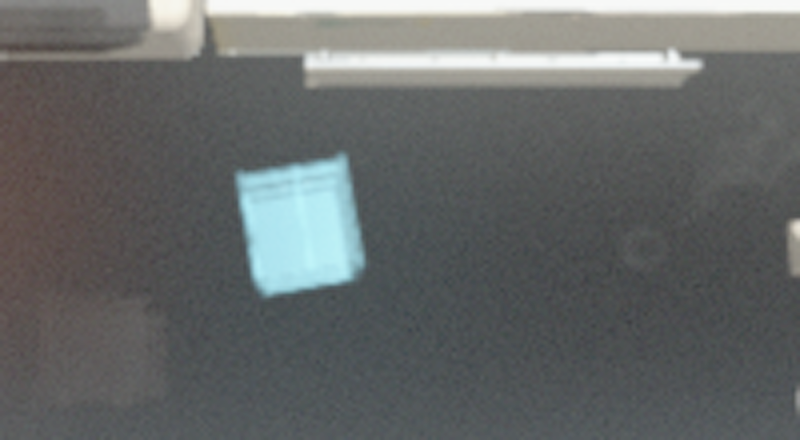

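View pics/c2.png

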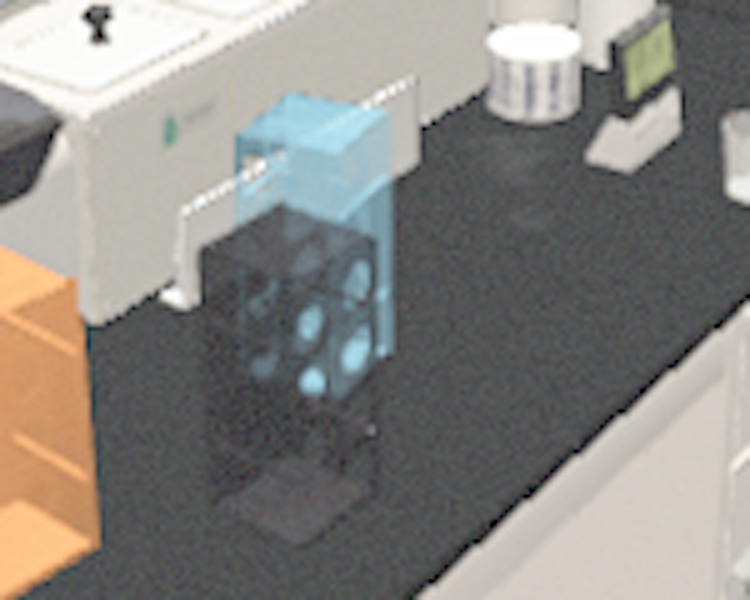

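The crops show the stop's front foot line at about (266,176.7)–(361,176.7) px. The blue end-face corners are (249,198), (276,193), (281,222) and (255,229). They give an 80 x 86 mm face centred at about (0.537, 0.031) with +7° yaw. The holes face left, so I push towards -y.

```bash
cat >> h.py <<'E'
from scipy.spatial.transform import Rotation as Ro
def down(yaw_y):  # tool z down, tool y at world yaw yaw_y
    y=np.array([np.cos(yaw_y),np.sin(yaw_y),0]);z=np.array([0,0,-1.])
    return Ro.from_matrix(np.c_[np.cross(y,z),y,z]).as_quat()
E
python3 - <<'E'
from h import *
print(ray('top',[(266.3,176.7),(360.8,176.7)],0).round(4))
a=np.radians(7.1);uz=np.array([-np.sin(a),np.cos(a)])
c=np.array([.5365,.0305]);foot=c-.04*uz
P=lambda s,z:[*(foot+s*uz),z+.073]   # s: finger-centre distance on the hole side of foot, z: fingertip
for y in (a,a+np.pi):
    print(arm.ik([*P(.131,.3)],down(y)))
arm.move_gripper(0.0)
p=arm.read_tool_pos();arm.line_to([p[0],p[1],.42])
qs=[(np.abs(np.array(q)-arm.read_joint_positions()).max(),y) for y in (a,a+np.pi) if (q:=arm.ik(P(.131,.35),down(y))) is not None]
y=min(qs)[1];print(qs)
arm.movep(P(.131,.35),down(y))
print(arm.read_tool_pos(),arm.read_joint_positions(),arm.read_time())
cv2.imwrite('pics/t1.png',snapshot('scene'))
E
```

```text
[[ 0.6706  0.0243  0.    ]
 [ 0.6695 -0.3     0.    ]]
[ 0.26374986  0.47964731 -0.82205729  1.62376219  0.37088279  1.20182745
 -0.51390587]
[ 0.41609915  0.59364776 -1.14716938  1.61978819  0.55818924  1.29712808
  2.44185747]
[(np.float64(0.9529994298599916), np.float64(0.12391837689159739)), (np.float64(2.537507648338999), np.float64(3.2655110304813904))]
[0.52572111 0.11966446 0.42277027] [ 0.33720654  0.47800635 -0.96017171  1.52974666  0.39768539  1.34220778
 -0.53952321] 4.7083
```

View pics/t1.png

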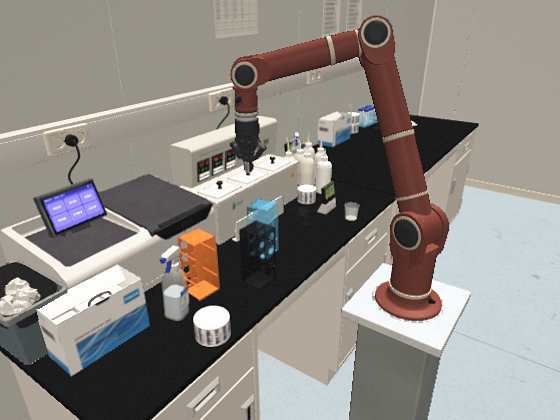

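The arm is clear of everything, with the fingers shut above the approach point at about (247,168) px. Next I descend and tip the rack.

Run:
```python
from h import *
a=np.radians(7.1);uz=np.array([-np.sin(a),np.cos(a)])
foot=np.array([.5365,.0305])-.04*uz
P=lambda s,z:[*(foot+s*uz),z+.073]
arm.line_to(P(.131,.172),velocity=.12)
arm.line_to(P(.096,.170),velocity=.08); print(arm.read_ft_force())
for s,z in [(.06,.178),(.035,.184),(.012,.19),(-.005,.192)]:
    arm.line_to(P(s,z),velocity=.05); print(s,np.round(arm.read_ft_force(),2),arm.read_time())
arm.pause(.5)
arm.line_to(P(.0,.3)); 
cv2.imwrite('pics/s2.png',snapshot('scene'))
p=arm.read_tool_pos()
arm.movep([.44,-.12,.35],down(np.pi/2) if True else 0)
print(arm.read_joint_positions(),arm.read_time())
t=snapshot('top');cv2.imwrite('pics/t2.png',t)
s=cv2.imread('pics/s2.png')
cv2.imwrite('pics/both2.png',np.hstack([cv2.resize(t[150:290,180:440],None,fx=2,fy=2),cv2.resize(s[170:310,200:340],None,fx=2,fy=2)]))
```

```text
[-0.1835453   0.77359287  0.90929578]
0.06 [-0.57  0.34  1.09] 7.875
0.035 [ 0.22 -0.74  1.2 ] 8.5417
0.012 [-0.11  0.97  0.13] 9.1667
-0.005 [-0.95  0.6  -0.59] 9.6583
[ 1.00815593  0.4593317  -1.14461846  1.864057    0.46436781  1.12099744
  1.26249048] 12.5083
```

View pics/both2.png

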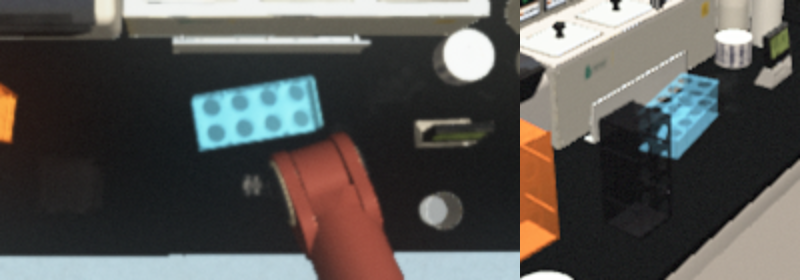

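The rack is down, holes up. Its top far edge runs (276,198.5)–(337.5,188.5) px and its near-left corner is at (280,225.5). Now I measure it and push with the open gripper, both fingers on the near side.

```bash
cat >> h.py <<'E'
def rack(name):
    t=snapshot('top');cv2.imwrite(name,t)
    hsv=cv2.cvtColor(t,cv2.COLOR_BGR2HSV)
    m=cv2.inRange(hsv,(85,70,70),(105,255,255));m[:165]=0;m[270:]=0;m[:,:235]=0;m[:,385:]=0
    m=cv2.morphologyEx(m,cv2.MORPH_CLOSE,np.ones((9,9)))
    k=max(cv2.findContours(m,0,1)[0],key=cv2.contourArea)
    return cv2.boxPoints(cv2.minAreaRect(k))
E
python3 - <<'E'
from h import *
# far edge at z=.08 by hand and mask rectangle
f=ray('top',[(276,198.5),(337.5,188.5)],.08);print('hand',f.round(4))
b=rack('pics/t3.png');print(b.round(1).tolist());w=ray('top',b,.08);print(w.round(4).tolist())
print(arm.ik([.46,-.1,.1],down(np.pi/2+.16)), arm.ik([.60,-.1,.094],down(np.pi/2)))
E
```

```text
hand [[ 0.5863 -0.0059  0.08  ]
 [ 0.6178 -0.2051  0.08  ]]
[[273.8999938964844, 196.89999389648438], [337.29998779296875, 186.10000610351562], [342.20001220703125, 214.89999389648438], [278.79998779296875, 225.6999969482422]]
[[0.5914, 0.0008, 0.08], [0.6257, -0.2045, 0.08], [0.5321, -0.2184, 0.08], [0.4987, -0.0142, 0.08]]
[ 0.65053673  0.8013969  -0.74927196  2.10621968  0.9773965   0.63124064
  0.93216563] [ 0.56546518  0.94267945 -0.76918713  1.7191913   0.8491899   0.84753108
  0.97416248]
```

Run:
```python
from h import *
H=np.pi/2;a=np.radians(9.2);z=.092
n=np.array([.508,-.121]);ux=np.array([np.cos(a),np.sin(a)])
arm.move_gripper(1.0)
s=n-.042*ux
arm.line_to([*s,.2],.2,ori=down(H+a))
arm.line_to([*s,z],.12)
f0=np.array(arm.read_ft_force());F=lambda:np.round(np.array(arm.read_ft_force())-f0,1)
arm.line_to([*(n+.004*ux),z],.04);print(F())
arm.line_to([.545,-.117,z],.04,ori=down(H));print(F(),arm.read_time())
x=.545
while x<.58:
    x+=.004 if x<.561 else .002
    arm.line_to([x,-.117,z],.03);f=F();p=arm.read_tool_pos();print(round(x,3),f,np.round(p,4))
    if f[0]<-8: break
print(arm.read_time())
b=rack('pics/t4.png');print(b.round(1).tolist())
t=cv2.imread('pics/t4.png')[150:270,220:420]
s=snapshot('scene')[180:300,210:310]
cv2.imwrite('pics/v4.png',np.hstack([cv2.resize(t,None,fx=2.6,fy=2.6,interpolation=2),cv2.resize(s,None,fx=2.6,fy=2.6,interpolation=2)]))
```

```text
[ 0.5  0.2 -0.5]
[-0.1  1.   0. ] 17.6417
0.549 [-0.3 -0.5 -0.5] [ 0.5491 -0.1171  0.092 ]
0.553 [ 0.3  0.  -0.2] [ 0.5533 -0.117   0.092 ]
0.557 [-0.3 -0.3  0.2] [ 0.5574 -0.1169  0.092 ]
0.561 [-0.1  0.7 -1.2] [ 0.5613 -0.117   0.092 ]
0.563 [-0.   0.5 -0.1] [ 0.5631 -0.117   0.092 ]
0.565 [-0.3  0.5 -0.9] [ 0.5651 -0.117   0.092 ]
0.567 [ 0.5 -0.2 -0.3] [ 0.5672 -0.117   0.092 ]
0.569 [-0.3  0.7  0.2] [ 0.5692 -0.117   0.092 ]
0.571 [ 0.4  0.2 -0.3] [ 0.5712 -0.117   0.092 ]
0.573 [-0.6  0.8 -0.8] [ 0.5727 -0.1168  0.0919]
0.575 [-5.7  1.2  0.1] [ 0.5729 -0.1168  0.0914]
0.577 [-9.7  1.   2. ] [ 0.573  -0.1168  0.0909]
20.775
[[277.0, 173.0], [319.0, 173.0], [319.0, 201.0], [277.0, 201.0]]
```

View pics/v4.png

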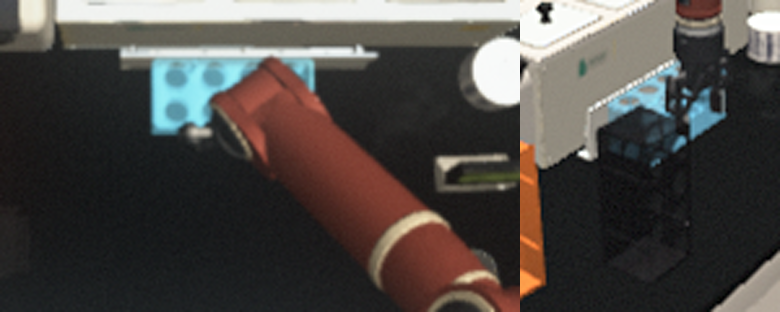

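The rack sits against the stop, its far edge along row ~173 and within the stop's ends. Contact came at the predicted x = 0.573. I back off and check.

Run:
```python
from h import *
arm.line_to([.565,-.117,.092],.04)
arm.line_to([.50,-.117,.092],.1)
arm.line_to([.46,-.117,.30],.2)
arm.movep([.30,-.42,.35],down(np.pi/2))
arm.pause(.3)
b=rack('pics/t5.png');w=ray('top',b,.08);print(b.round(1).tolist(),w.round(4).tolist(),arm.read_time())
t=cv2.imread('pics/t5.png')[155:255,220:420]
cv2.imwrite('pics/v5.png',cv2.resize(t,None,fx=4,fy=4,interpolation=2))
```

```text
[[277.0, 173.0], [341.0, 173.0], [341.0, 201.0], [277.0, 201.0]] [[0.6691, -0.0098, 0.08], [0.6685, -0.2176, 0.08], [0.577, -0.2155, 0.08], [0.5782, -0.009, 0.08]] 24.9917
```

View pics/v5.png

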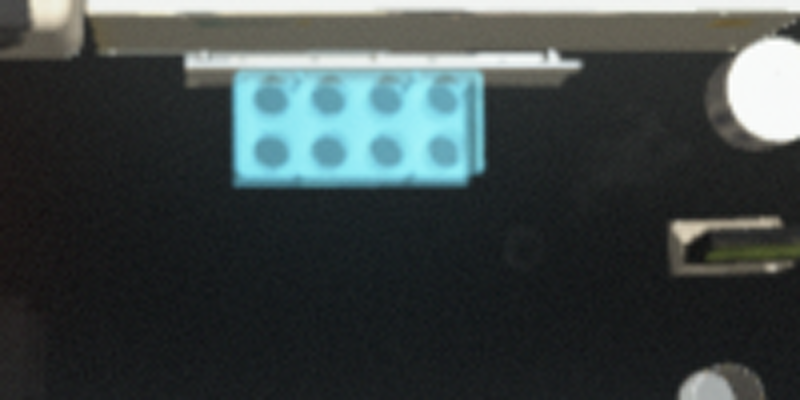

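The rack lies square against the stop: its far edge is level at crop row 70, from column 235 to 484, inside the stop's 185–580. The arm is clear, so I'm handing it in.

```bash
python3 -c "
from station import ticket
print(ticket.finish_job())"
```

```text
the job is handed in; nothing more can be done
None
```

The blue rack was tipped onto its base with the holes up and pushed flush against the back stop, within both ends, with the arm clear, and the job was handed in at about 25 s; the hand-in returned no verdict.

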